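# Clamp a relay in the wiring fixture and lock the bar with the thumb wedge

## Task

Slide the fixture's steel bar gently up to the relay in the nest until it presses the relay snugly against the fence, with the wedge still slack. Then push the dark thumb wedge along its ramp until it jams the bar fast and stays jammed on its own: a firm thumb push of about 12 to 20 N, never more than 30 N on the wedge or on the relay. Leave the relay upright in its nest and the other things where they are.

Things in the scene. Friction and masses are not known exactly. Their poses are not given: they have to be found in the camera images.
- fixture: Wiring fixture screwed to the bench: aluminium base plate 110x220x10 mm, origin at the centre of its underside (z = 0). Its +y is the clamping direction (roughly to the robot's left), +x away from the robot. In this frame (mm): relay nest at x 20, y 40 to 80, between rails 23 apart, tops 22 above the bench; keeper over the bar at y -30 to 0, top 38; ramp block at x -45 to 0, top 27.
- fence: Fixed steel stop block at the left end of the nest, 50x12x26 mm, origin at the centre of its underside; its face towards the relay lies 6 mm from the origin, square to the clamping direction.
- bar: Steel bar, 20x140x20 mm, sliding along the fixture's +y; axes as the fixture's. Origin: centre of the upright tab at its right end, 46 mm above the bench. The flat nose lies 130 mm ahead (+y) of it. It slides against about 3.5 N and stays where it is left; 35 to 51 mm of travel brings the nose to the relay seated on the fence.
- bar_push (a point): Centre of the rear (-y) face of the bar's upright tab, 46 mm above the bench. Tab: 20 mm wide (x), 12 mm thick (y), from 30 to 62 mm above the bench, free behind and above; push it here.
- thumb_wedge: Dark steel wedge, 74 mm long, tapering 1 in 6 from 24 to 12 mm, captive between ramp block and bar; axes as the fixture's. Slides along (0.164, 0.986, 0) of that frame against about 4 N, closing on the bar, which it meets after 8 to 33 mm (ramp setting unknown). Then the push climbs some N per mm; self-locking: it bears on the bar about as hard as pushed. Origin: centre of its thumb tab.
- wedge_push (a point): Centre of the rear (-y) face of the wedge's upright thumb tab, 49 mm above the bench. Tab: 22 mm wide (x), 12 mm thick (y), from 34 to 64 mm above the bench, free behind and above, 60 mm nearer the robot side (-x) than the bar's; push it here.
- relay: Black power relay, 25x20x24 mm, standing loose in the nest; origin at the centre of its underside, on the base plate 10 mm above the bench. Its own x axis (25 mm long) lies along the clamping direction. It starts 2 to 10 mm short of the fence.
- relay_center (a point): The centre of that relay, 12 mm above its underside.
- terminal_strip: Bystander, loose: small green screw-terminal strip, 10x31x10 mm, lying loose on the near left corner of the fixture's base plate.
- multimeter: Bystander, loose: orange hand multimeter lying face up, 150x77x47 mm, left of the fixture.
- tape_roll: Bystander, loose: roll of black tape lying flat, 67 mm across, 19 mm high.
- gold_dome: Bystander, loose: gold dome on a white collar, 68 mm across, 77 mm high.

How it is judged:
By the outcome, as a careful person would: the job done as asked, in the order asked, and still so for the second after the job is handed in, with the robot touching nothing.
It also fails if it takes over 48 s, if anything falls off the work surface, if the arm or the gripper's body presses on something with over 40 N, if the wrist force passes 120 N, or if a joint passes its speed limit or range.

## Robot

A 7-joint arm with a two-finger parallel gripper is mounted at the origin on the work surface; the furniture and walls round the work are solid. World frame = base frame: x ahead of the robot, y to its left, z up, the work surface at z = 0. Lengths are in m, angles in rad, forces in N, time in s.
With the tool pointing down it reaches from about 0.425 to 0.925 m from the base axis. Payload 6.8 kg.
Tool frame: the origin (TCP) lies midway between the tips of the shut fingers; the grasp point (between the pads) lies 19 mm behind it; z points along the fingers, y is the line along which they close (so a half turn about z gives the same grasp; the last joint's range is limited). The gripper opens to 85 mm and grips with 20 to 120 N. Pads are 22 mm wide; open, the fingers measure 114 mm over their backs; the gripper's body (76 mm by 85 mm) begins 54 mm behind the grasp point. The pads swing forward as they close: fully open they stand 13 mm farther back than shut.
Start: joints at [1.151, 0.477, 0.022, 1.555, -0.011, 1.109, -0.083], TCP at [0.207, -0.642, 0.231] pointing down, gripper open.
Joint ranges: [-2.96, 2.96], [-0.34, 2.1], [-1.41, 1.46], [0.24, 2.44], [-1.37, 4.51], [0.17, 1.92], [-2.96, 2.96]. Speed limits (rad/s): [2.39, 2.39, 3.14, 3.14, 3.14, 3.14, 3.14].

## Interface

Orientations are given as a unit quaternion [w, x, y, z].
In Python, from station import bot gives the robot as it stands.
- The arm moves only by the tool jog_arm, never from a script. Its argument "rows" is a list of rows, each an object of numbers: "fingers": the finger opening in mm, from 0 to 85.4; "x", "y", "z": the shift along the tool's x, y, z in mm; "ax", "ay", "az": the turn, a rotation vector about the tool's x, y, z in degrees. A call has exactly 8 rows; each row shifts and turns the commanded pose from where the row before left it, along the tool's axes as they then stand; what a row does not reach is not made up. A row lasts 1/10 s, in which the tool goes at most 50 mm and 8.59 degrees, less where a joint would pass 70% of its speed; a pose out of reach is approached as far as the arm can. A call with a gripper value outside its range is refused whole. The fingers move at their own pace and stop on an object; "force" is the grip in N (left out, the last holds). Time passes only in rows, so rows that do not move let the fingers close, or fill a call up. It gives the time, the measured TCP pose, the force, the opening and the grip force at its end, in the units of the state.
- bot.get_obs(): the state, without advancing time (a new reading comes with each control period).
- bot.read_camera(name): name is "scene" or "top" or "wrist"; returns a dict with "pixels" (384x512x3 uint8, red, green, blue), "vertical_fov" (degrees; the focal length in pixels is half the picture's height over the tangent of half this angle, whatever the lens; pixels are square), "cx", "cy" (the principal point, pixels), "dist_coeffs" ([k1, k2, p1, p2, k3] as OpenCV has them; the pictures are not rectified), "world_from_camera" (4x4, takes a point from camera to world coordinates). Camera axes: x right, y down, z forward; pixel columns grow to the right and rows downward; lengths in m; the calibration is good to about 2 mm. A picture is of the moment at which its call begins. There is no depth.
- bot.hand_in(): hands the job in; it is judged then, once.
The state is a dict: "t": time; "q": joint angles; "joint_vel": joint speeds; "joint_torque": joint torques, N m; "eef_pos": TCP position; "tool_rot": TCP orientation; "contact_force": force on the tool from outside, world axes, zero at the start; "torque": the same for the moment, N m; "gripper_width": opening from 0.0 (shut) to 1.0 (fully open); "grasp_force": force on a finger pad.
Only numpy, scipy, OpenCV 4.12 (cv2) and the standard library are available. Lean on these libraries where they do the work, as an engineer would, in place of code of your own. Each camera call takes 0.05 s, during which the arm holds its last target. There are 200 camera calls.

## Working session

There is one attempt and no reset: what is moved stays moved. The work goes in short steps, Python scripts to look and compute and a tool call to move; the robot and the scene stay as the last step left them, time stands still between calls to the robot, and variables do not carry over. Pictures are saved under pics/ and viewed, at most 11 in all, crops included, and the job is handed in when it is done.

Besides the shell and the picture viewer there is one more tool, called after "Call:" in YAML: its name, and indented under it one key for each argument. jog_arm: Moves the arm, as the interface text tells. Its arguments: {"type":"object","properties":{"rows":{"type":"array","items":{"type":"object","properties":{"fingers":{"type":"number"},"x":{"type":"number"},"y":{"type":"number"},"z":{"type":"number"},"ax":{"type":"number"},"ay":{"type":"number"},"az":{"type":"number"}}}},"force":{"type":"number"}},"required":["rows"]}

```bash
ls; mkdir -p pics
python3 - <<'E'
from station import bot
import cv2,pickle
o=bot.get_obs();print(o)
d={}
for n in("scene","top"):
    r=bot.read_camera(n);d[n]=r
    cv2.imwrite(f"pics/{n}0.png",r["pixels"][:,:,::-1]);print({k:v for k,v in r.items() if k!="pixels"})
pickle.dump(d,open("d0.pkl","wb"))
E
```

```text
pics
{'t': 0.0, 'q': array([ 1.15089819,  0.47778578,  0.02231827,  1.55642341, -0.01147818,
        1.10930569, -0.08308415]), 'joint_vel': array([-1.19100495e-03,  1.31025762e-03, -6.63962003e-04,  1.53912193e-03,
       -2.22922776e-03,  3.55838457e-05,  2.68739817e-04]), 'joint_torque': array([ 8.35604369e-04, -5.96443033e+01,  1.60826359e+00, -2.81200451e+01,
        1.24420857e-02,  9.44914296e-03,  3.13648661e-05]), 'eef_pos': array([ 0.20688616, -0.64190474,  0.23034675]), 'tool_rot': array([-8.72396192e-04,  9.87866769e-01,  1.55301133e-01, -2.09170387e-04]), 'contact_force': array([-0.75254527, -0.51228163,  0.44809284]), 'torque': array([-0.04966951, -0.01397055, -0.00799898]), 'grasp_force': 0.0, 'gripper_width': 0.9989210200963716}
{'vertical_fov': 48.98424283012377, 'cx': 258.3239307166139, 'cy': 191.65543351278222, 'dist_coeffs': array([-0.09924085,  0.        ,  0.        ,  0.        ,  0.        ]), 'world_from_camera': array([[ 0.89968117, -0.30076194,  0.31641119,  0.19342267],
       [-0.43653596, -0.62511212,  0.64704806, -0.45972645],
       [ 0.00318504, -0.72026182, -0.69369501,  0.74896882],
       [ 0.        ,  0.        ,  0.        ,  1.        ]])}
{'vertical_fov': 45.85005324191043, 'cx': 255.2485312506431, 'cy': 183.50257381270617, 'dist_coeffs': array([-0.13913892,  0.        ,  0.        ,  0.        ,  0.        ]), 'world_from_camera': array([[-0.02704285, -0.99240998,  0.119963  ,  0.39143398],
       [-0.99958217,  0.0280713 ,  0.00689119,  0.17362784],
       [-0.0102064 , -0.11972652, -0.99275445,  1.14777033],
       [ 0.        ,  0.        ,  0.        ,  1.        ]])}
```

View pics/scene0.png

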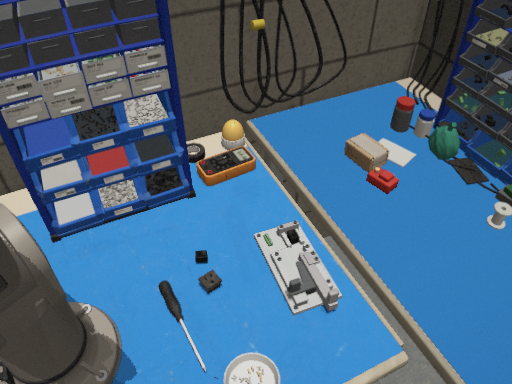

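View pics/top0.png

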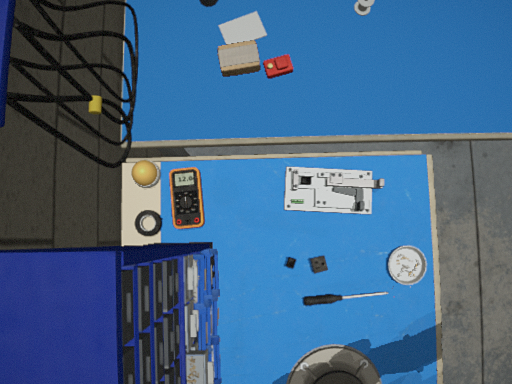

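The scene view shows the fixture around (297,265). In the top view it lies at about (284–384, 165–213), with the fence end on the left and the bar tab at the right near (378,183). I'll enlarge both.

```bash
cat > h.py <<'E'
import numpy as np,cv2
def K(r):
    f=r["pixels"].shape[0]/2/np.tan(np.radians(r["vertical_fov"]/2))
    return np.array([[f,0,r["cx"]],[0,f,r["cy"]],[0,0,1]])
def ray(r,p):
    n=cv2.undistortPoints(np.array(p,float).reshape(-1,1,2),K(r),r["dist_coeffs"])[:,0]
    T=r["world_from_camera"];d=np.c_[n,np.ones(len(n))]@T[:3,:3].T
    return T[:3,3],d
def onplane(r,p,z):
    o,d=ray(r,p);z=np.broadcast_to(z,len(d));return o+d*((z-o[2])/d[:,2])[:,None]
def proj(r,P):
    M=np.linalg.inv(r["world_from_camera"])
    return cv2.projectPoints(np.array(P,float),cv2.Rodrigues(M[:3,:3])[0],M[:3,3],K(r),r["dist_coeffs"])[0][:,0]
E
python3 - <<'E'
import pickle,cv2,numpy as np
d=pickle.load(open("d0.pkl","rb"))
a=d["top"]["pixels"][155:225,275:395,::-1];b=d["scene"]["pixels"][215:320,245:350,::-1]
cv2.imwrite("pics/c1.png",cv2.resize(a,None,fx=6,fy=6,interpolation=2))
cv2.imwrite("pics/c2.png",cv2.resize(b,None,fx=5.7,fy=5.7,interpolation=2))
E
```

```text
(no output)
```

View pics/c1.png

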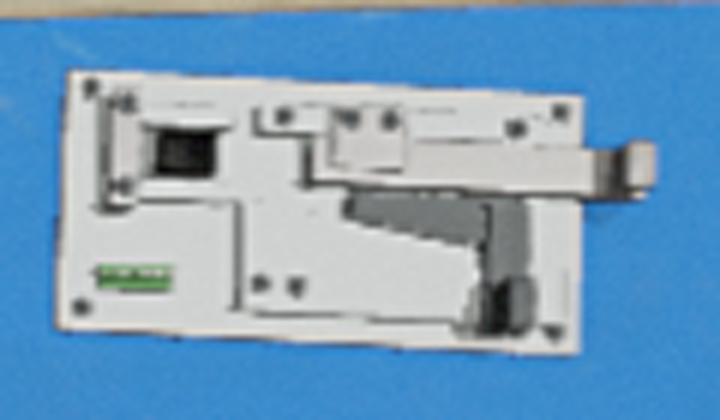

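View pics/c2.png

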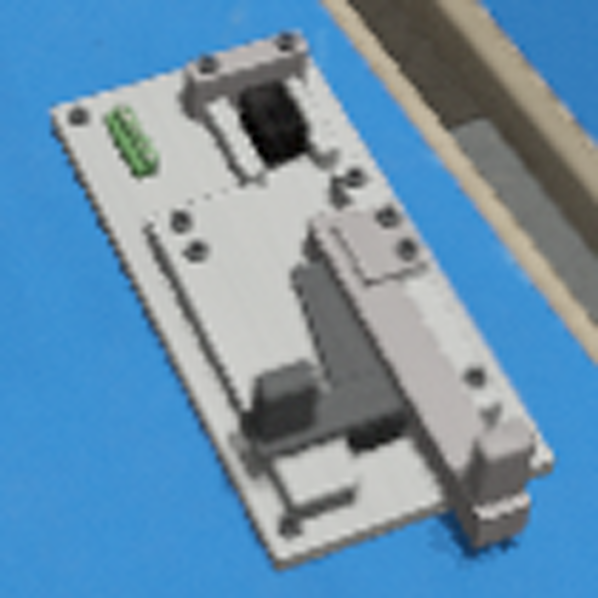

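The top crop shows the plate corners at (68,70), (583,96), (581,353) and (58,329). The bar tab top is near (643,168), the wedge tab top near (520,306), and the relay at (186,153). In the scene crop the wedge tab top is near (288,375) and the bar tab top near (505,440).

Run:
```python
import pickle,numpy as np
from h import *
d=pickle.load(open("d0.pkl","rb"))
t=lambda p:(np.array(p)+.5)/6-.5+[275,155]
s=lambda p:(np.array(p)+.5)/5.7-.5+[245,215]
c=onplane(d["top"],t([(68,70),(583,96),(581,353),(58,329)]),.01);print(c)
yv=c[0]-c[1]+c[3]-c[2];a=np.arctan2(-yv[0],yv[1]);print("yaw",np.degrees(a),np.linalg.norm(c[0]-c[1]),np.linalg.norm(c[0]-c[3]))
cs=onplane(d["scene"],s([(53,108),(278,562)]),.01);print("scene near edge",cs)
R=np.array([[np.cos(a),-np.sin(a)],[np.sin(a),np.cos(a)]]);o=c.mean(0)[:2];print("o",o)
F=lambda P:((P[:,:2]-o)@R*1000).round(1)
print("wedge top,bar top",F(onplane(d["top"],t([(520,306),(643,168)]),[.064,.062])),F(onplane(d["scene"],s([(288,375),(505,440)]),[.064,.062])))
print("wedge, bar world",onplane(d["top"],t([(520,306),(643,168)]),[.064,.062]),onplane(d["scene"],s([(288,375),(505,440)]),[.064,.062]))
print("relay",F(onplane(d["top"],t([(186,153)]),.034)), "scenecorners",F(cs))
from scipy.spatial.transform import Rotation as Q
from station import bot
print(Q.from_quat(bot.get_obs()["tool_rot"],scalar_first=True).as_matrix().round(3))
```

```text
[[ 0.5707834   0.10257014  0.01      ]
 [ 0.55369742 -0.11642607  0.01      ]
 [ 0.44464557 -0.1093919   0.01      ]
 [ 0.46141922  0.11058031  0.01      ]]
yaw -4.410748925987806 0.2196617201408734 0.10965713064058588
scene near edge [[ 0.46087917  0.10941061  0.01      ]
 [ 0.44249349 -0.10905962  0.01      ]]
o [ 0.5076364  -0.00316688]
wedge top,bar top [[ -40.5  -72.3]
 [  18.  -122. ]] [[ -40.   -74. ]
 [  17.1 -123.2]]
wedge, bar world [[ 0.46173782 -0.0721616   0.064     ]
 [ 0.51619493 -0.12614108  0.062     ]] [[ 0.46204876 -0.07388099  0.064     ]
 [ 0.51522132 -0.12727887  0.062     ]]
relay [[18.7 61.4]] scenecorners [[ -55.3  108.6]
 [ -56.8 -110.6]]
[[ 0.952  0.307 -0.001]
 [ 0.307 -0.952  0.002]
 [-0.    -0.002 -1.   ]]
```

Call:
jog_arm:
  rows:
    - {"x": 36.7, "y": -30.4, "fingers": 0}
    - {"x": 36.7, "y": -30.4}
    - {"x": 36.7, "y": -30.4}
    - {"x": 36.7, "y": -30.4}
    - {"x": 36.7, "y": -30.4}
    - {"x": 36.7, "y": -30.4}
    - {"x": 36.7, "y": -30.4}
    - {"x": 36.7, "y": -30.4}
  force: 60

```text
invalid input
```

Call:
jog_arm:
  rows:
    - {"x": 36.7, "y": -30.4}
    - {"x": 36.7, "y": -30.4}
    - {"x": 36.7, "y": -30.4}
    - {"x": 36.7, "y": -30.4}
    - {"az": -8.46}
    - {"az": -8.46}
    - {"az": -8.46}
    - {"az": -8.46}

```text
invalid input
```

Call:
jog_arm:
  rows:
    - {"az": -8.46}
    - {"az": -8.46}
    - {"az": -8.46}
    - {"az": -8.46}
    - {"z": 35}
    - {"z": 35}
    - {"z": 35}
    - {}

```text
invalid input
```

```bash
cat >> h.py <<'E'
A=np.radians(-4.41);RF=np.array([[np.cos(A),-np.sin(A)],[np.sin(A),np.cos(A)]]);O=np.array([.5076,-.0032])
def st(bot):
    from scipy.spatial.transform import Rotation as Q
    o=bot.get_obs();p=o["eef_pos"];M=Q.from_quat(o["tool_rot"],scalar_first=True).as_matrix()
    print("t",round(o["t"],2),"fix mm",((p[:2]-O)@RF*1000).round(1),"z",(p[2]*1000).round(1),"yaw of toolx vs fix y",np.degrees(np.arctan2(M[1,0],M[0,0])-A).round(2)-90,"tilt",M[:,2].round(3),"F fix",(o["contact_force"][:2]@RF).round(1),o["contact_force"][2].round(1),"grip",o["gripper_width"])
E
python3 -c "
from station import bot
from h import *
st(bot)
r=bot.read_camera('wrist');cv2.imwrite('pics/w1.png',r['pixels'][:,:,::-1])
import pickle;pickle.dump(r,open('w1.pkl','wb'))"
```

```text
t 0.1 fix mm [-250.7 -660. ] z 230.4 yaw of toolx vs fix y -67.72 tilt [-0.001  0.002 -1.   ] F fix [-0.5  0.8] 0.5 grip 1.000549783350411
```

View pics/w1.png

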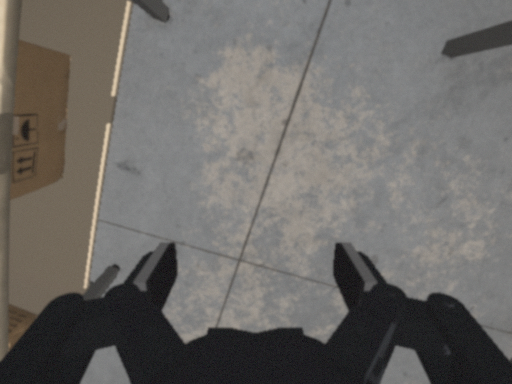

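The jogs were refused, so the arm hasn't moved and the wrist picture only shows the floor and the open fingers. I'll send rows with every field filled in.

Call:
jog_arm:
  rows:
    - {"x": 36.7, "y": -30.4, "z": 0, "ax": 0, "ay": 0, "az": 0, "fingers": 0}
    - {"x": 36.7, "y": -30.4, "z": 0, "ax": 0, "ay": 0, "az": 0, "fingers": 0}
    - {"x": 36.7, "y": -30.4, "z": 0, "ax": 0, "ay": 0, "az": 0, "fingers": 0}
    - {"x": 36.7, "y": -30.4, "z": 0, "ax": 0, "ay": 0, "az": 0, "fingers": 0}
    - {"x": 36.7, "y": -30.4, "z": 0, "ax": 0, "ay": 0, "az": 0, "fingers": 0}
    - {"x": 36.7, "y": -30.4, "z": 0, "ax": 0, "ay": 0, "az": 0, "fingers": 0}
    - {"x": 36.7, "y": -30.4, "z": 0, "ax": 0, "ay": 0, "az": 0, "fingers": 0}
    - {"x": 36.7, "y": -30.4, "z": 0, "ax": 0, "ay": 0, "az": 0, "fingers": 0}
  force: 60

```text
t: 0.95
eef_pos: [0.4125, -0.3191, 0.2313]
tool_rot: [0.0, 0.988, 0.155, 0.0]
contact_force: [1.2, -0.5, -0.4]
gripper_width: -0.001
grasp_force: 0.0
```

Call:
jog_arm:
  rows:
    - {"x": 36.7, "y": -30.4, "z": 0, "ax": 0, "ay": 0, "az": 0, "fingers": 0}
    - {"x": 36.7, "y": -30.4, "z": 0, "ax": 0, "ay": 0, "az": 0, "fingers": 0}
    - {"x": 36.7, "y": -30.4, "z": 0, "ax": 0, "ay": 0, "az": 0, "fingers": 0}
    - {"x": 36.7, "y": -30.4, "z": 0, "ax": 0, "ay": 0, "az": 0, "fingers": 0}
    - {"x": 0, "y": 0, "z": 0, "ax": 0, "ay": 0, "az": -8.46, "fingers": 0}
    - {"x": 0, "y": 0, "z": 0, "ax": 0, "ay": 0, "az": -8.46, "fingers": 0}
    - {"x": 0, "y": 0, "z": 0, "ax": 0, "ay": 0, "az": -8.46, "fingers": 0}
    - {"x": 0, "y": 0, "z": 0, "ax": 0, "ay": 0, "az": -8.46, "fingers": 0}

```text
t: 1.75
eef_pos: [0.5142, -0.16, 0.231]
tool_rot: [-0.0, 0.899, 0.439, -0.0]
contact_force: [0.8, 0.7, 0.5]
gripper_width: 0.003
grasp_force: 0.0
```

Call:
jog_arm:
  rows:
    - {"x": 0, "y": 0, "z": 0, "ax": 0, "ay": 0, "az": -8.46, "fingers": 0}
    - {"x": 0, "y": 0, "z": 0, "ax": 0, "ay": 0, "az": -8.46, "fingers": 0}
    - {"x": 0, "y": 0, "z": 0, "ax": 0, "ay": 0, "az": -8.46, "fingers": 0}
    - {"x": 0, "y": 0, "z": 0, "ax": 0, "ay": 0, "az": -8.46, "fingers": 0}
    - {"x": 0, "y": 0, "z": 35, "ax": 0, "ay": 0, "az": 0, "fingers": 0}
    - {"x": 0, "y": 0, "z": 35, "ax": 0, "ay": 0, "az": 0, "fingers": 0}
    - {"x": 0, "y": 0, "z": 35, "ax": 0, "ay": 0, "az": 0, "fingers": 0}
    - {"x": 0, "y": 0, "z": 0, "ax": 0, "ay": 0, "az": 0, "fingers": 0}

```text
t: 2.55
eef_pos: [0.5107, -0.1596, 0.1221]
tool_rot: [-0.004, 0.734, 0.679, -0.002]
contact_force: [-1.6, -0.3, -0.3]
gripper_width: -0.003
grasp_force: 0.0
```

```bash
python3 -c "
from station import bot
from h import *
st(bot)
r=bot.read_camera('wrist');cv2.imwrite('pics/w2.png',r['pixels'][:,:,::-1])
import pickle;pickle.dump(r,open('w2.pkl','wb'))"
```

```text
t 2.55 fix mm [  15.1 -155.7] z 122.1 yaw of toolx vs fix y -0.04000000000000625 tilt [-0.009  0.002 -1.   ] F fix [-1.6 -0.4] -0.3 grip -0.002557706404300784
```

View pics/w2.png

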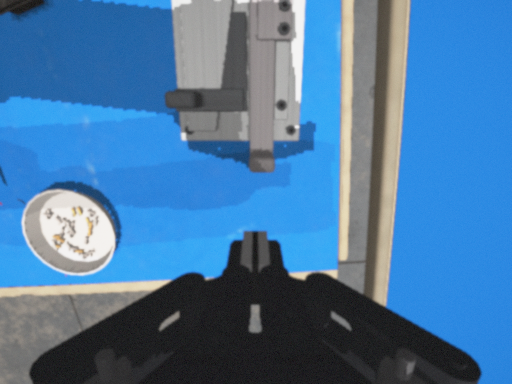

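The wrist view shows the bar tab at about (261,158), the wedge tab at about (184,97), and the shut fingertips at (256,237), nearly in line with the bar.

```bash
python3 -c "
from h import *
import pickle
from station import bot
st(bot)
r=pickle.load(open('w2.pkl','rb'))
P=onplane(r,[(261,158),(261,171),(184,97)],[.062,.062,.064]);print(((P[:,:2]-O)@RF*1000).round(1))"
```

```text
t 2.6 fix mm [  17.  -155.8] z 124.7 yaw of toolx vs fix y -0.030000000000001137 tilt [-0.005  0.001 -1.   ] F fix [ 0.3 -0. ] -0.2 grip 0.001950326979023455
[[  19.2 -116.1]
 [  19.3 -126.1]
 [ -35.1  -72.3]]
```

Call:
jog_arm:
  rows:
    - {"x": 0, "y": 2, "z": 28, "ax": 0, "ay": 0, "az": 0, "fingers": 0}
    - {"x": 0, "y": 0, "z": 28, "ax": 0, "ay": 0, "az": 0, "fingers": 0}
    - {"x": 0, "y": 0, "z": 26, "ax": 0, "ay": 0, "az": 0, "fingers": 0}
    - {"x": 0, "y": 0, "z": 0, "ax": 0, "ay": 0, "az": 0, "fingers": 0}
    - {"x": 4, "y": 0, "z": 0, "ax": 0, "ay": 0, "az": 0, "fingers": 0}
    - {"x": 4, "y": 0, "z": 0, "ax": 0, "ay": 0, "az": 0, "fingers": 0}
    - {"x": 2, "y": 0, "z": 0, "ax": 0, "ay": 0, "az": 0, "fingers": 0}
    - {"x": 0, "y": 0, "z": 0, "ax": 0, "ay": 0, "az": 0, "fingers": 0}

```text
t: 3.4
eef_pos: [0.518, -0.1499, 0.0455]
tool_rot: [0.001, 0.734, 0.679, 0.001]
contact_force: [0.6, -0.2, -0.1]
gripper_width: 0.003
grasp_force: 0.0
```

```bash
python3 -c "
from h import *
from station import bot
st(bot)"
```

```text
t 3.4 fix mm [  21.7 -145.5] z 45.5 yaw of toolx vs fix y 0.0 tilt [ 0.002 -0.    -1.   ] F fix [ 0.6 -0.1] -0.1 grip 0.0027993425907628534
```

Call:
jog_arm:
  rows:
    - {"x": 3, "y": -1, "z": 0, "ax": 0, "ay": 0, "az": 0, "fingers": 0}
    - {"x": 3, "y": 0, "z": 0, "ax": 0, "ay": 0, "az": 0, "fingers": 0}
    - {"x": 4, "y": 0, "z": 0, "ax": 0, "ay": 0, "az": 0, "fingers": 0}
    - {"x": 5, "y": 0, "z": 0, "ax": 0, "ay": 0, "az": 0, "fingers": 0}
    - {"x": 5, "y": 0, "z": 0, "ax": 0, "ay": 0, "az": 0, "fingers": 0}
    - {"x": 5, "y": 0, "z": 0, "ax": 0, "ay": 0, "az": 0, "fingers": 0}
    - {"x": 5, "y": 0, "z": 0, "ax": 0, "ay": 0, "az": 0, "fingers": 0}
    - {"x": 4, "y": 0, "z": 0, "ax": 0, "ay": 0, "az": 0, "fingers": 0}

```text
t: 4.2
eef_pos: [0.5188, -0.1158, 0.0443]
tool_rot: [0.0, 0.734, 0.679, 0.0]
contact_force: [-1.7, -3.6, 3.5]
gripper_width: 0.001
grasp_force: 1.8
```

```bash
python3 -c "
from h import *
from station import bot
st(bot)
import numpy as np
r=bot.read_camera('top')
cv2.imwrite('pics/t3.png',cv2.resize(r['pixels'][150:225,275:395,::-1],None,fx=6,fy=6,interpolation=2))"
```

```text
t 4.2 fix mm [  19.8 -111.4] z 44.3 yaw of toolx vs fix y -0.030000000000001137 tilt [ 0.  0. -1.] F fix [-1.4 -3.7] 3.5 grip 0.0010563482968322655
```

View pics/t3.png

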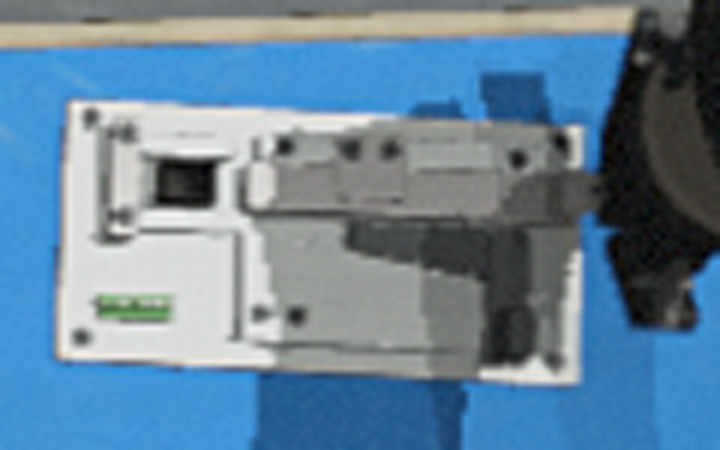

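The top view shows the nose at about column 247, the relay's rear at 215, its front at 155, and the fence face at about 143. At 0.43 mm per crop pixel that is roughly 13 mm to touch and 4–5 mm more to seat.

Call:
jog_arm:
  rows:
    - {"x": 2, "y": 0, "z": 0, "ax": 0, "ay": 0, "az": 0, "fingers": 0}
    - {"x": 2, "y": 0, "z": 0, "ax": 0, "ay": 0, "az": 0, "fingers": 0}
    - {"x": 2, "y": 0, "z": 0, "ax": 0, "ay": 0, "az": 0, "fingers": 0}
    - {"x": 2, "y": 0, "z": 0, "ax": 0, "ay": 0, "az": 0, "fingers": 0}
    - {"x": 2, "y": 0, "z": 0, "ax": 0, "ay": 0, "az": 0, "fingers": 0}
    - {"x": 1, "y": 0, "z": 0, "ax": 0, "ay": 0, "az": 0, "fingers": 0}
    - {"x": 1, "y": 0, "z": 0, "ax": 0, "ay": 0, "az": 0, "fingers": 0}
    - {"x": 0, "y": 0, "z": 0, "ax": 0, "ay": 0, "az": 0, "fingers": 0}

```text
t: 5.05
eef_pos: [0.5198, -0.1041, 0.0443]
tool_rot: [-0.0, 0.734, 0.679, 0.0]
contact_force: [-0.4, -1.7, 1.6]
gripper_width: 0.002
grasp_force: 1.3
```

Call:
jog_arm:
  rows:
    - {"x": 0.5, "y": 0, "z": 0, "ax": 0, "ay": 0, "az": 0, "fingers": 0}
    - {"x": 0.5, "y": 0, "z": 0, "ax": 0, "ay": 0, "az": 0, "fingers": 0}
    - {"x": 0.5, "y": 0, "z": 0, "ax": 0, "ay": 0, "az": 0, "fingers": 0}
    - {"x": 0.5, "y": 0, "z": 0, "ax": 0, "ay": 0, "az": 0, "fingers": 0}
    - {"x": 0.5, "y": 0, "z": 0, "ax": 0, "ay": 0, "az": 0, "fingers": 0}
    - {"x": 0.5, "y": 0, "z": 0, "ax": 0, "ay": 0, "az": 0, "fingers": 0}
    - {"x": 0, "y": 0, "z": 0, "ax": 0, "ay": 0, "az": 0, "fingers": 0}
    - {"x": 0, "y": 0, "z": 0, "ax": 0, "ay": 0, "az": 0, "fingers": 0}

```text
t: 5.85
eef_pos: [0.52, -0.1013, 0.0443]
tool_rot: [-0.0, 0.734, 0.679, 0.0]
contact_force: [0.8, -2.5, 1.1]
gripper_width: 0.0
grasp_force: 1.6
```

```bash
python3 -c "
from h import *
from station import bot
st(bot)
import numpy as np
r=bot.read_camera('top')
cv2.imwrite('pics/t4.png',cv2.resize(r['pixels'][165:200,280:330,::-1],None,fx=12,fy=12,interpolation=2))"
```

```text
t 5.85 fix mm [ 19.9 -96.8] z 44.3 yaw of toolx vs fix y -0.04000000000000625 tilt [ 0.  0. -1.] F fix [ 0.9 -2.4] 1.1 grip 0.00044048070916611053
```

View pics/t4.png

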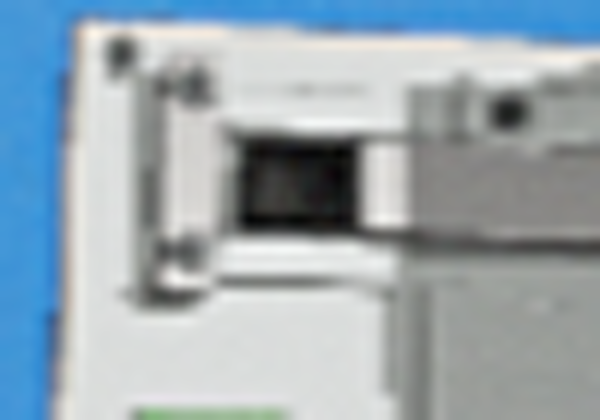

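The nose is now about at the relay (column 360), and there are about 4 mm between the relay front (240) and the fence (222). I'll creep on.

Call:
jog_arm:
  rows:
    - {"x": 0.3, "y": 0, "z": 0, "ax": 0, "ay": 0, "az": 0, "fingers": 0}
    - {"x": 0.3, "y": 0, "z": 0, "ax": 0, "ay": 0, "az": 0, "fingers": 0}
    - {"x": 0.3, "y": 0, "z": 0, "ax": 0, "ay": 0, "az": 0, "fingers": 0}
    - {"x": 0.3, "y": 0, "z": 0, "ax": 0, "ay": 0, "az": 0, "fingers": 0}
    - {"x": 0.3, "y": 0, "z": 0, "ax": 0, "ay": 0, "az": 0, "fingers": 0}
    - {"x": 0.3, "y": 0, "z": 0, "ax": 0, "ay": 0, "az": 0, "fingers": 0}
    - {"x": 0.2, "y": 0, "z": 0, "ax": 0, "ay": 0, "az": 0, "fingers": 0}
    - {"x": 0, "y": 0, "z": 0, "ax": 0, "ay": 0, "az": 0, "fingers": 0}

```text
t: 6.7
eef_pos: [0.5201, -0.0993, 0.0443]
tool_rot: [0.0, 0.734, 0.679, 0.0]
contact_force: [1.8, -3.4, 0.4]
gripper_width: 0.002
grasp_force: 1.8
```

Call:
jog_arm:
  rows:
    - {"x": 0.3, "y": 0, "z": 0, "ax": 0, "ay": 0, "az": 0, "fingers": 0}
    - {"x": 0.3, "y": 0, "z": 0, "ax": 0, "ay": 0, "az": 0, "fingers": 0}
    - {"x": 0.3, "y": 0, "z": 0, "ax": 0, "ay": 0, "az": 0, "fingers": 0}
    - {"x": 0.3, "y": 0, "z": 0, "ax": 0, "ay": 0, "az": 0, "fingers": 0}
    - {"x": 0.3, "y": 0, "z": 0, "ax": 0, "ay": 0, "az": 0, "fingers": 0}
    - {"x": 0, "y": 0, "z": 0, "ax": 0, "ay": 0, "az": 0, "fingers": 0}
    - {"x": 0, "y": 0, "z": 0, "ax": 0, "ay": 0, "az": 0, "fingers": 0}
    - {"x": 0, "y": 0, "z": 0, "ax": 0, "ay": 0, "az": 0, "fingers": 0}

```text
t: 7.5
eef_pos: [0.5203, -0.0978, 0.0443]
tool_rot: [0.0, 0.734, 0.679, 0.0]
contact_force: [0.9, -3.8, 0.3]
gripper_width: 0.002
grasp_force: 1.6
```

Call:
jog_arm:
  rows:
    - {"x": 0.3, "y": 0, "z": 0, "ax": 0, "ay": 0, "az": 0, "fingers": 0}
    - {"x": 0.3, "y": 0, "z": 0, "ax": 0, "ay": 0, "az": 0, "fingers": 0}
    - {"x": 0.3, "y": 0, "z": 0, "ax": 0, "ay": 0, "az": 0, "fingers": 0}
    - {"x": 0.3, "y": 0, "z": 0, "ax": 0, "ay": 0, "az": 0, "fingers": 0}
    - {"x": 0.3, "y": 0, "z": 0, "ax": 0, "ay": 0, "az": 0, "fingers": 0}
    - {"x": 0, "y": 0, "z": 0, "ax": 0, "ay": 0, "az": 0, "fingers": 0}
    - {"x": 0, "y": 0, "z": 0, "ax": 0, "ay": 0, "az": 0, "fingers": 0}
    - {"x": 0, "y": 0, "z": 0, "ax": 0, "ay": 0, "az": 0, "fingers": 0}

```text
t: 8.3
eef_pos: [0.5204, -0.0964, 0.0443]
tool_rot: [0.0, 0.734, 0.679, 0.0]
contact_force: [0.7, -4.3, 0.4]
gripper_width: 0.004
grasp_force: 1.7
```

Call:
jog_arm:
  rows:
    - {"x": 0.3, "y": 0, "z": 0, "ax": 0, "ay": 0, "az": 0, "fingers": 0}
    - {"x": 0.3, "y": 0, "z": 0, "ax": 0, "ay": 0, "az": 0, "fingers": 0}
    - {"x": 0.3, "y": 0, "z": 0, "ax": 0, "ay": 0, "az": 0, "fingers": 0}
    - {"x": 0.3, "y": 0, "z": 0, "ax": 0, "ay": 0, "az": 0, "fingers": 0}
    - {"x": 0.3, "y": 0, "z": 0, "ax": 0, "ay": 0, "az": 0, "fingers": 0}
    - {"x": 0, "y": 0, "z": 0, "ax": 0, "ay": 0, "az": 0, "fingers": 0}
    - {"x": 0, "y": 0, "z": 0, "ax": 0, "ay": 0, "az": 0, "fingers": 0}
    - {"x": 0, "y": 0, "z": 0, "ax": 0, "ay": 0, "az": 0, "fingers": 0}

```text
t: 9.1
eef_pos: [0.5204, -0.0958, 0.0443]
tool_rot: [0.0, 0.734, 0.679, -0.0]
contact_force: [1.0, -6.0, 1.0]
gripper_width: 0.003
grasp_force: 3.0
```

```bash
python3 -c "
from h import *
from station import bot
st(bot)
import numpy as np
r=bot.read_camera('top')
cv2.imwrite('pics/t5.png',cv2.resize(r['pixels'][165:200,280:330,::-1],None,fx=12,fy=12,interpolation=2))
g=r['pixels'][178:182,290:325].mean(2).mean(0).round();print(g)"
```

```text
t 9.1 fix mm [ 19.9 -91.4] z 44.3 yaw of toolx vs fix y -0.09000000000000341 tilt [-0.    -0.001 -1.   ] F fix [ 1.5 -5.9] 1.0 grip 0.00276774797346854
[212. 151. 111. 146. 210. 210. 213. 204. 133.  54.  53.  49.  42.  29.
  24.  21.  19.  58. 166. 218. 216. 195. 137. 133. 135. 135. 133. 134.
 135. 134. 134. 134. 134. 133. 134.]
```

Call:
jog_arm:
  rows:
    - {"x": 0.3, "y": 0, "z": 0, "ax": 0, "ay": 0, "az": 0, "fingers": 0}
    - {"x": 0.3, "y": 0, "z": 0, "ax": 0, "ay": 0, "az": 0, "fingers": 0}
    - {"x": 0.3, "y": 0, "z": 0, "ax": 0, "ay": 0, "az": 0, "fingers": 0}
    - {"x": 0.3, "y": 0, "z": 0, "ax": 0, "ay": 0, "az": 0, "fingers": 0}
    - {"x": 0.3, "y": 0, "z": 0, "ax": 0, "ay": 0, "az": 0, "fingers": 0}
    - {"x": 0, "y": 0, "z": 0, "ax": 0, "ay": 0, "az": 0, "fingers": 0}
    - {"x": 0, "y": 0, "z": 0, "ax": 0, "ay": 0, "az": 0, "fingers": 0}
    - {"x": 0, "y": 0, "z": 0, "ax": 0, "ay": 0, "az": 0, "fingers": 0}

```text
t: 9.95
eef_pos: [0.5204, -0.0958, 0.0443]
tool_rot: [0.001, 0.735, 0.678, -0.001]
contact_force: [0.1, -9.3, -0.2]
gripper_width: -0.003
grasp_force: 4.7
```

```bash
python3 -c "
from h import *
from station import bot
st(bot)"
```

```text
t 9.95 fix mm [ 19.8 -91.4] z 44.3 yaw of toolx vs fix y -0.1599999999999966 tilt [-0.    -0.002 -1.   ] F fix [ 0.8 -9.3] -0.2 grip -0.0031745130355739742
```

View pics/t5.png

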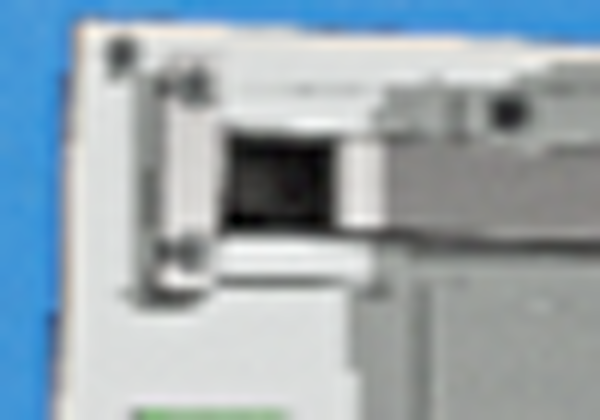

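The relay sits against the fence (front edge at column 222), and the bar no longer advances at 9 N. I'll back off and go behind the wedge tab.

Call:
jog_arm:
  rows:
    - {"x": -3, "y": 0, "z": 0, "ax": 0, "ay": 0, "az": 0, "fingers": 0}
    - {"x": -6, "y": 0, "z": 0, "ax": 0, "ay": 0, "az": 0, "fingers": 0}
    - {"x": -6, "y": 0, "z": 0, "ax": 0, "ay": 0, "az": 0, "fingers": 0}
    - {"x": 0, "y": -15, "z": -3, "ax": 0, "ay": 0, "az": 0, "fingers": 0}
    - {"x": 0, "y": -15, "z": 0, "ax": 0, "ay": 0, "az": 0, "fingers": 0}
    - {"x": 0, "y": -15, "z": 0, "ax": 0, "ay": 0, "az": 0, "fingers": 0}
    - {"x": 0, "y": -15, "z": 0, "ax": 0, "ay": 0, "az": 0, "fingers": 0}
    - {"x": 0, "y": 0, "z": 0, "ax": 0, "ay": 0, "az": 0, "fingers": 0}

```text
t: 10.75
eef_pos: [0.4571, -0.1036, 0.0469]
tool_rot: [-0.001, 0.734, 0.679, -0.001]
contact_force: [0.0, 0.1, -0.8]
gripper_width: 0.001
grasp_force: 0.0
```

```bash
python3 -c "
from h import *
from station import bot
st(bot)
r=bot.read_camera('wrist');cv2.imwrite('pics/w6.png',r['pixels'][:,:,::-1])
r=bot.read_camera('top');print(r['pixels'][178:182,290:325].mean(2).mean(0).round())"
```

```text
t 10.75 fix mm [ -42.7 -104. ] z 46.9 yaw of toolx vs fix y -0.04000000000000625 tilt [-0.003  0.    -1.   ] F fix [0.  0.1] -0.8 grip 0.0006094593078490178
[210. 150. 109. 144. 208. 209. 211. 203. 129.  53.  54.  47.  40.  27.
  24.  25.  19.  58. 164. 216. 212. 210. 209. 210. 210. 209. 209. 210.
 210. 209. 210. 210. 210. 209. 208.]
```

View pics/w6.png

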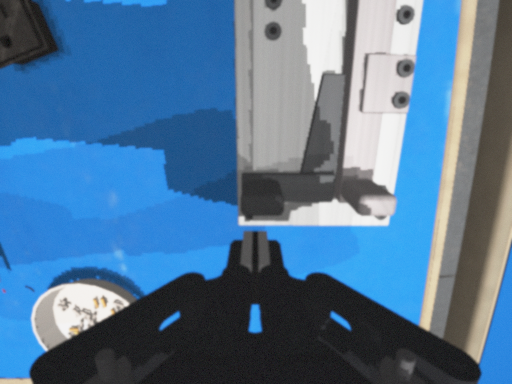

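The wrist view shows the wedge tab at about (262,197), just ahead of the fingertips (256,237) and slightly to the right. The bar's nose stayed put.

Call:
jog_arm:
  rows:
    - {"x": 2, "y": 2, "z": 0, "ax": 0, "ay": 0, "az": 0, "fingers": 0}
    - {"x": 2, "y": 0, "z": 0, "ax": 0, "ay": 0, "az": 0, "fingers": 0}
    - {"x": 2, "y": 0, "z": 0, "ax": 0, "ay": 0, "az": 0, "fingers": 0}
    - {"x": 2, "y": 0, "z": 0, "ax": 0, "ay": 0, "az": 0, "fingers": 0}
    - {"x": 2, "y": 0, "z": 0, "ax": 0, "ay": 0, "az": 0, "fingers": 0}
    - {"x": 2, "y": 0.3, "z": 0, "ax": 0, "ay": 0, "az": 0, "fingers": 0}
    - {"x": 2, "y": 0.3, "z": 0, "ax": 0, "ay": 0, "az": 0, "fingers": 0}
    - {"x": 0, "y": 0, "z": 0, "ax": 0, "ay": 0, "az": 0, "fingers": 0}

```text
t: 11.65
eef_pos: [0.4632, -0.0901, 0.0473]
tool_rot: [0.0, 0.734, 0.679, -0.0]
contact_force: [0.6, -1.4, 1.2]
gripper_width: -0.005
grasp_force: 0.4
```

```bash
python3 -c "
from h import *
from station import bot
st(bot)"
```

```text
t 11.65 fix mm [-37.6 -90. ] z 47.3 yaw of toolx vs fix y -0.04999999999999716 tilt [-0. -0. -1.] F fix [ 0.7 -1.3] 1.2 grip -0.005206236158678461
```

At the tab. Now push along the slide direction in steps.

Call:
jog_arm:
  rows:
    - {"x": 1, "y": 0.17, "z": 0, "ax": 0, "ay": 0, "az": 0, "fingers": 0}
    - {"x": 1, "y": 0.17, "z": 0, "ax": 0, "ay": 0, "az": 0, "fingers": 0}
    - {"x": 1, "y": 0.17, "z": 0, "ax": 0, "ay": 0, "az": 0, "fingers": 0}
    - {"x": 1, "y": 0.17, "z": 0, "ax": 0, "ay": 0, "az": 0, "fingers": 0}
    - {"x": 1, "y": 0.17, "z": 0, "ax": 0, "ay": 0, "az": 0, "fingers": 0}
    - {"x": 1, "y": 0.17, "z": 0, "ax": 0, "ay": 0, "az": 0, "fingers": 0}
    - {"x": 0, "y": 0, "z": 0, "ax": 0, "ay": 0, "az": 0, "fingers": 0}
    - {"x": 0, "y": 0, "z": 0, "ax": 0, "ay": 0, "az": 0, "fingers": 0}

```text
t: 12.45
eef_pos: [0.4647, -0.0838, 0.0473]
tool_rot: [-0.0, 0.734, 0.679, 0.0]
contact_force: [-1.2, -2.8, 0.4]
gripper_width: -0.003
grasp_force: 1.5
```

Call:
jog_arm:
  rows:
    - {"x": 1, "y": 0.17, "z": 0, "ax": 0, "ay": 0, "az": 0, "fingers": 0}
    - {"x": 1, "y": 0.17, "z": 0, "ax": 0, "ay": 0, "az": 0, "fingers": 0}
    - {"x": 1, "y": 0.17, "z": 0, "ax": 0, "ay": 0, "az": 0, "fingers": 0}
    - {"x": 1, "y": 0.17, "z": 0, "ax": 0, "ay": 0, "az": 0, "fingers": 0}
    - {"x": 1, "y": 0.17, "z": 0, "ax": 0, "ay": 0, "az": 0, "fingers": 0}
    - {"x": 0, "y": 0, "z": 0, "ax": 0, "ay": 0, "az": 0, "fingers": 0}
    - {"x": 0, "y": 0, "z": 0, "ax": 0, "ay": 0, "az": 0, "fingers": 0}
    - {"x": 0, "y": 0, "z": 0, "ax": 0, "ay": 0, "az": 0, "fingers": 0}

```text
t: 13.25
eef_pos: [0.466, -0.0789, 0.0473]
tool_rot: [-0.0, 0.734, 0.679, 0.0]
contact_force: [-0.4, -2.8, 0.8]
gripper_width: 0.001
grasp_force: 1.3
```

Call:
jog_arm:
  rows:
    - {"x": 1, "y": 0.17, "z": 0, "ax": 0, "ay": 0, "az": 0, "fingers": 0}
    - {"x": 1, "y": 0.17, "z": 0, "ax": 0, "ay": 0, "az": 0, "fingers": 0}
    - {"x": 1, "y": 0.17, "z": 0, "ax": 0, "ay": 0, "az": 0, "fingers": 0}
    - {"x": 1, "y": 0.17, "z": 0, "ax": 0, "ay": 0, "az": 0, "fingers": 0}
    - {"x": 1, "y": 0.17, "z": 0, "ax": 0, "ay": 0, "az": 0, "fingers": 0}
    - {"x": 0, "y": 0, "z": 0, "ax": 0, "ay": 0, "az": 0, "fingers": 0}
    - {"x": 0, "y": 0, "z": 0, "ax": 0, "ay": 0, "az": 0, "fingers": 0}
    - {"x": 0, "y": 0, "z": 0, "ax": 0, "ay": 0, "az": 0, "fingers": 0}

```text
t: 14.05
eef_pos: [0.4672, -0.074, 0.0473]
tool_rot: [-0.0, 0.734, 0.679, 0.0]
contact_force: [-0.1, -2.6, -0.1]
gripper_width: -0.0
grasp_force: 1.3
```

Call:
jog_arm:
  rows:
    - {"x": 1, "y": 0.17, "z": 0, "ax": 0, "ay": 0, "az": 0, "fingers": 0}
    - {"x": 1, "y": 0.17, "z": 0, "ax": 0, "ay": 0, "az": 0, "fingers": 0}
    - {"x": 1, "y": 0.17, "z": 0, "ax": 0, "ay": 0, "az": 0, "fingers": 0}
    - {"x": 1, "y": 0.17, "z": 0, "ax": 0, "ay": 0, "az": 0, "fingers": 0}
    - {"x": 1, "y": 0.17, "z": 0, "ax": 0, "ay": 0, "az": 0, "fingers": 0}
    - {"x": 0, "y": 0, "z": 0, "ax": 0, "ay": 0, "az": 0, "fingers": 0}
    - {"x": 0, "y": 0, "z": 0, "ax": 0, "ay": 0, "az": 0, "fingers": 0}
    - {"x": 0, "y": 0, "z": 0, "ax": 0, "ay": 0, "az": 0, "fingers": 0}

```text
t: 14.85
eef_pos: [0.4676, -0.0723, 0.0473]
tool_rot: [0.001, 0.735, 0.678, -0.002]
contact_force: [-2.1, -11.3, 2.7]
gripper_width: -0.003
grasp_force: 5.9
```

It met the bar and the push is at 11 N. I'll go on to about 16 N.

Call:
jog_arm:
  rows:
    - {"x": 0.5, "y": 0.08, "z": 0, "ax": 0, "ay": 0, "az": 0, "fingers": 0}
    - {"x": 0.5, "y": 0.08, "z": 0, "ax": 0, "ay": 0, "az": 0, "fingers": 0}
    - {"x": 0.5, "y": 0.08, "z": 0, "ax": 0, "ay": 0, "az": 0, "fingers": 0}
    - {"x": 0.5, "y": 0.08, "z": 0, "ax": 0, "ay": 0, "az": 0, "fingers": 0}
    - {"x": 0, "y": 0, "z": 0, "ax": 0, "ay": 0, "az": 0, "fingers": 0}
    - {"x": 0, "y": 0, "z": 0, "ax": 0, "ay": 0, "az": 0, "fingers": 0}
    - {"x": 0, "y": 0, "z": 0, "ax": 0, "ay": 0, "az": 0, "fingers": 0}
    - {"x": 0, "y": 0, "z": 0, "ax": 0, "ay": 0, "az": 0, "fingers": 0}

```text
t: 15.65
eef_pos: [0.4676, -0.072, 0.0473]
tool_rot: [0.001, 0.735, 0.678, -0.003]
contact_force: [-3.9, -16.3, 5.7]
gripper_width: 0.002
grasp_force: 8.1
```

16.5 N is firm and in range. Withdraw and check.

Call:
jog_arm:
  rows:
    - {"x": -2, "y": -0.3, "z": 0, "ax": 0, "ay": 0, "az": 0, "fingers": 0}
    - {"x": -3, "y": -0.5, "z": 0, "ax": 0, "ay": 0, "az": 0, "fingers": 0}
    - {"x": -6, "y": 0, "z": 0, "ax": 0, "ay": 0, "az": 0, "fingers": 0}
    - {"x": -10, "y": 0, "z": 0, "ax": 0, "ay": 0, "az": 0, "fingers": 0}
    - {"x": -15, "y": 0, "z": 0, "ax": 0, "ay": 0, "az": 0, "fingers": 0}
    - {"x": -20, "y": 0, "z": -20, "ax": 0, "ay": 0, "az": 0, "fingers": 0}
    - {"x": -20, "y": 0, "z": -20, "ax": 0, "ay": 0, "az": 0, "fingers": 0}
    - {"x": 0, "y": 0, "z": 0, "ax": 0, "ay": 0, "az": 0, "fingers": 0}

```text
t: 16.45
eef_pos: [0.4636, -0.1464, 0.0893]
tool_rot: [0.002, 0.736, 0.677, 0.001]
contact_force: [1.0, -0.6, -0.6]
gripper_width: 0.004
grasp_force: 0.0
```

```bash
python3 -c "
from h import *
from station import bot
st(bot)
r=bot.read_camera('top');print(r['pixels'][178:182,290:325].mean(2).mean(0).round())
s=bot.read_camera('scene')
a=cv2.resize(r['pixels'][155:225,275:395,::-1],(600,350),interpolation=2)
b=cv2.resize(s['pixels'][215:320,245:350,::-1],None,fx=3.3,fy=3.3,interpolation=2)[:250]
c=np.zeros((600,600,3),np.uint8);c[:350]=a;c[350:,:b.shape[1]]=b
cv2.imwrite('pics/f7.png',c)"
```

```text
t 16.45 fix mm [ -32.8 -146.1] z 89.3 yaw of toolx vs fix y -0.29000000000000625 tilt [ 0.004 -0.002 -1.   ] F fix [ 1.1 -0.5] -0.6 grip 0.003922595065572876
[209. 149. 110. 144. 207. 207. 210. 201. 129.  53.  52.  47.  37.  30.
  22.  23.  20.  56. 163. 215. 211. 208. 208. 208. 208. 209. 209. 208.
 208. 209. 208. 208. 208. 208. 207.]
```

View pics/f7.png

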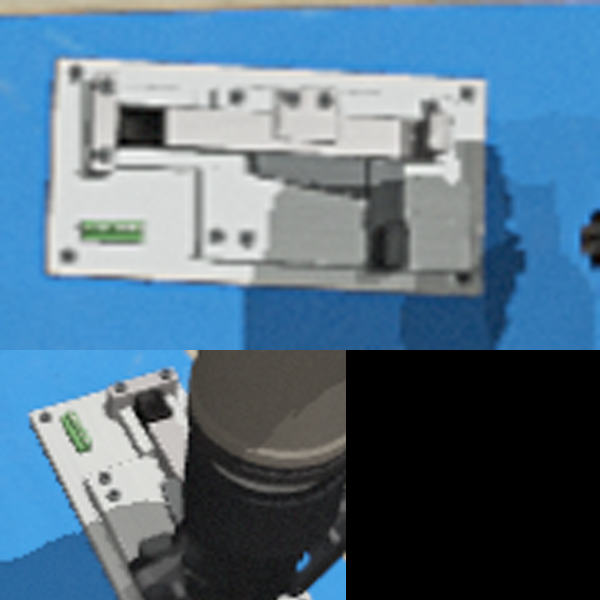

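The relay stands upright between the fence and the bar's nose (115–163, 125), the wedge is up against the bar, the green strip is unmoved, and the arm is clear.

```bash
python3 -c "
from station import bot
print(bot.hand_in())"
```

```text
the job is handed in; nothing more can be done
None
```

The job is handed in: the bar holds the relay snug and upright against the fence (last push about 9 N). The wedge was then jammed at about 16.5 N; after the arm let go, the pictures showed the relay and bar nose unmoved and the wedge still up against the bar.

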